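Square a heavy specimen carton against the reader fence

ROBOT

A 6-joint arm with a two-finger parallel gripper is mounted at the origin on the work surface. World frame = base frame: x ahead of the robot, y to its left, z up, the work surface at z = 0. Lengths are in mm, angles in rad, forces in N, time in s.
With the tool pointing down it reaches from about 225 to 875 mm from the base axis. Payload 3.4 kg.
Tool frame: the origin (TCP) lies on the centre line of the jaws, within the pads' length; the fingertips stand 14 mm ahead of it and the grasp point (between the pads) lies 5 mm behind it; z points along the fingers, y is the direction in which the jaws open and shut (so a half turn about z gives the same grasp; the last joint's range is limited). The gripper opens to 85 mm and grips with 20 to 120 N. Pads are 22 mm wide; open, the fingers measure 114 mm over their backs; the gripper's body (76 mm by 85 mm) begins 54 mm behind the grasp point. The pads swing forward as they close: fully open they stand 13 mm farther back than shut.
Start: joints at [-1.298, 0.276, 1.505, -0, 1.361, -0.121], TCP at [220.629, -531.022, 245.328] pointing down, gripper open.
Joint ranges: [-2.89, 2.89], [-0.75, 2.08], [0.22, 2.7], [-1.18, 4.32], [0.11, 2.71], [-2.7, 2.7]. Speed limits (rad/s): [2.57, 2.57, 3.14, 3.14, 3.14, 3.14].

INTERFACE

Orientations are given as a 3x3 rotation matrix whose columns are the frame's x, y, z axes.
In Python, from bench import env gives the robot as it stands. The module is installed in compiled form; this text tells all that it offers.
- The arm moves only by the shell command python3 -m jog 'ROWS' [FORCE]. ROWS is JSON, a list of rows, each an object with "travel": the shift along the tool's x, y, z in mm, a list of three; "roll": the turn about the tool's z in degrees; "hand": the opening, from 0 (shut) to 1 (fully open). In form: [{"travel": [dx, dy, dz], "roll": roll, "hand": hand}, ...]. A call has 1 to 8 rows; each row shifts and turns the commanded pose from where the row before left it, along the tool's axes as they then stand; what a row does not reach is not made up. A row lasts 1/8 s, in which the tool goes at most 62.5 mm and 10.7 degrees, less where a joint would pass 70% of its speed; a pose out of reach is approached as far as the arm can. A call is refused whole if a number of a shift passes 62.5 or a number of a turn 10.7, either way. A call with a gripper value outside its range is refused whole. The fingers move at their own pace and stop on an object; FORCE is the grip in N (left out, the last holds). Time passes only in rows, so rows that do not move let the fingers close. It gives the time, the measured TCP pose, the force and the opening at its end, in the units of the state.
- env.observe(): the state, without advancing time (a new reading comes with each control period).
- env.capture(name): name is "scene" or "top"; returns (picture, depth): 480x640x3 uint8, red, green, blue; 480x640 float32, mm along the optical axis (not along the pixel's ray), 0 where there is no reading.
- env.get_calibration(name): a dict with "vfov" (degrees; the focal length in pixels is half the picture's height over the tangent of half this angle, whatever the lens; pixels are square), "cx", "cy" (the principal point, pixels), "R" (3x3) and "t" (3): a world point X has camera coordinates R X + t. Camera axes: x right, y down, z forward; pixel columns grow to the right and rows downward; lengths in mm; the calibration is good to about 2 mm. A picture is of the moment at which its call begins. get_calibration takes no time and is no camera call.
- env.close_job(): hands the job in, once; it reports no verdict.
Trained networks look in the newest picture that a camera, given by its name, has taken for a name from the list of things; names that differ only in an ending like _2 or _b are one class to them, and where a whole thing is asked for, a point or a joint stands for the part that bears it (a point fixed in the world has none). Each returns a list of dicts, best first, with "p" (0 to 1); they miss things now and then, are a little off and sometimes report something else, mostly with a low value. They report only what shows in the picture. A call takes as long as a camera call. They do not tell look-alikes from the thing itself.
- env.look_for(name, camera): "extent" ([left, top, width, height] in pixels, round what is visible of it).
- env.masks_of(name, camera): "pixels" (480x640 bool, what is visible of it) and "extent" ([left, top, width, height] in pixels, round what is visible of it).
The state is a dict: "time": time; "joint_pos": joint angles; "qvel": joint speeds; "effort": joint torques, N m; "eef_pos": TCP position; "orientation": TCP orientation; "force": force on the tool from outside, world axes, zero at the start; "ft_torque": the same for the moment, N m; "opening": finger opening in mm.
Only numpy, scipy, OpenCV 4.12 (cv2) and the standard library are available. Lean on these libraries where they do the work, as an engineer would, in place of code of your own. Each camera call takes 0.05 s, during which the arm holds its last target.

TASK

Push the larger, heavy yellow specimen carton round with the fingertips, working on its corners, until one of its long sides lies flush against the steel fence and covers the red reader window, roughly centred on it. Only push it: do not lift, tip or knock it hard, and leave everything else on the bench where it is.

Things in the scene. Friction and masses are not known exactly. Their poses are not given: they have to be found in the camera images.
- carton: the heavy packed specimen carton: yellow cardboard box with dark bands round its top and bottom edges and a white code sticker on each long side; 90 mm along its own x, 150 mm along its own y, 60 mm high; about 0.7 to 1.0 kg, slides on the table when pushed (about 3 to 7 N) and stops as soon as the push stops. Origin: centre of its underside. Its two long sides face its +x and -x and are equally good; it starts turned by 40 to 90 degrees from square, either way
- fence: fixed steel stop fence standing on the table: an upright wall 300 mm long (own y), 12 mm thick, 45 mm high, with a grey reader housing (80 mm long, 64 mm high) behind its middle. Origin: on the table at the middle of its flat working face; its own -x points out of that face towards the robot's side, where the carton lies; ribs, base and housing reach 69 mm behind the face
- reader_window (a point): centre of the dark red reader window, 54 mm long and 30 mm high, in the middle of the fence's working face, 25 mm above the table; a red strip on the fence's top edge shows where it is
- small_carton: bystander, to be left alone: small yellow carton, 60 x 70 x 55 mm high; origin at the centre of its underside
- jar: bystander, to be left alone: clear specimen jar with red lid, diameter 56, 70 mm high; origin at the centre of its underside
- rack: bystander, to be left alone: blue rack of capped tubes, 60 x 140 x 82 mm high; origin at the centre of its underside
- tape: bystander, to be left alone: roll of orange tape lying flat, diameter 90, 35 mm high; origin at the centre of its underside
- sanitiser: bystander, to be left alone: white bottle with green label, diameter 60, 160 mm high; origin at the centre of its underside
- tray: bystander, to be left alone: open steel instrument tray, 130 x 190 x 30 mm high; origin at the centre of its underside
There are look-alikes about, which are no part of the job. Leave any turquoise look-alike of the carton alone.

How it is judged:
By the outcome, as a careful person would: the job done as asked, in the order asked, and still so for the second after the job is handed in, with the robot touching nothing.
It also fails if it takes over 70 s, if anything falls off the work surface, if the arm or the gripper's body presses on something with over 40 N, if the wrist force passes 120 N, or if a joint passes its speed limit or range.

## Working session

There is one attempt and no reset: what is moved stays moved. The work goes in short steps, Python scripts to look and compute and a shell command to move; the robot and the scene stay as the last step left them, time stands still between calls to the robot, and variables do not carry over. Pictures are saved under pics/ and viewed, and the job is handed in when it is done.

```bash
mkdir -p pics; ls
python3 - <<'E'
from bench import env
import cv2
s=env.observe();print(s)
for n in("scene","top"):
    p,d=env.capture(n);cv2.imwrite(f"pics/{n}0.png",p[:,:,::-1]);print(n,env.get_calibration(n))
E
```

```text
pics
{'time': 0.0, 'joint_pos': array([-1.29798704e+00,  2.76564417e-01,  1.50616533e+00, -2.80790478e-05,
        1.36070963e+00, -1.21004284e-01]), 'qvel': array([ 0.00160613, -0.00065145, -0.00128375,  0.00213839, -0.00074982,
        0.00022591]), 'effort': array([-1.68056026e-04, -4.16773081e+01, -2.45804286e+01,  2.00482054e-05,
        1.12761377e-02,  1.18263662e-05]), 'eef_pos': array([ 220.47566981, -530.4807448 ,  244.44431156]), 'orientation': array([[ 9.23450256e-01,  3.83717799e-01, -5.24020639e-04],
       [ 3.83718107e-01, -9.23448579e-01,  1.77101860e-03],
       [ 1.95665248e-04, -1.83652379e-03, -9.99998294e-01]]), 'force': array([0.28786519, 0.06890757, 0.5151156 ]), 'ft_torque': array([-0.06554968, -0.01416206, -0.02126122]), 'opening': 85.7134550610028}
scene {'vfov': 53.76310727855077, 'cx': 319.5334617453826, 'cy': 239.8806142844548, 'R': array([[ 0.83819466,  0.54520545,  0.01344342],
       [ 0.4498203 , -0.6771922 , -0.58229925],
       [-0.30836895,  0.49412725, -0.81286337]]), 't': array([-424.12359314, -194.17838219, 1342.82369407])}
top {'vfov': 44.25339197427732, 'cx': 325.6697152931461, 'cy': 234.10813177579846, 'R': array([[ 0.01683165, -0.99977717,  0.01273963],
       [-0.98715621, -0.01864097, -0.15866671],
       [ 0.15886883, -0.00990538, -0.98725001]]), 't': array([ -12.69507783,  515.99989194, 1608.98126956])}
```

View pics/scene0.png

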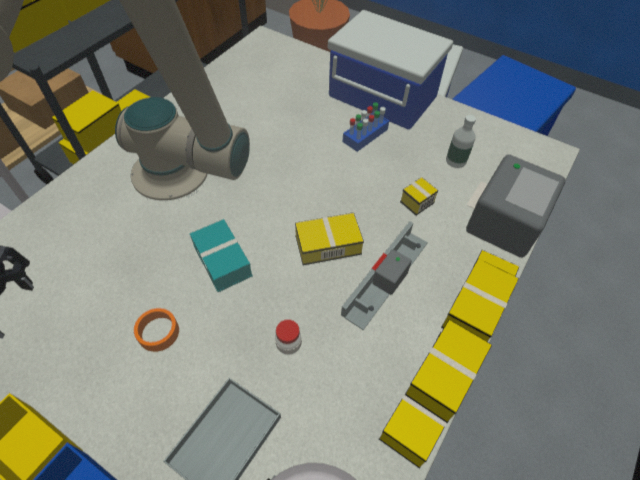

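View pics/top0.png

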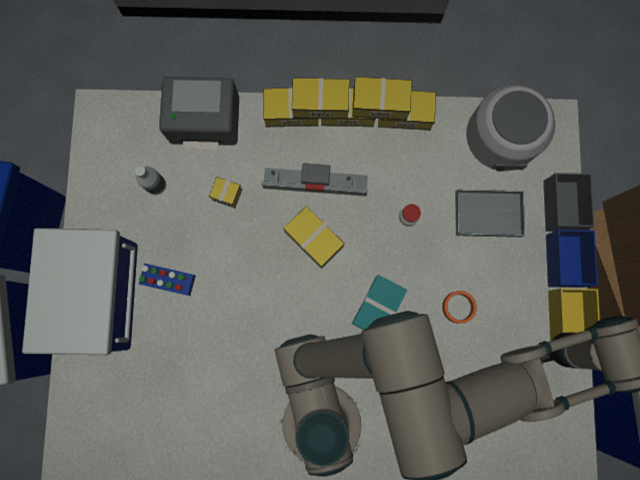

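The top picture shows the carton at about (314,237). The fence is at (316,180) with its red strip at (315,187). The turquoise look-alike is at (380,304), the jar at (410,214) and the small carton at (225,191). Next I'll measure them.

```bash
cat > h.py <<'E'
from bench import env
import numpy as np, cv2
def world(name,d,m):
    c=env.get_calibration(name);f=240/np.tan(np.radians(c["vfov"]/2))
    v,u=np.nonzero(m&(d>0));z=d[v,u].astype(float)
    P=np.c_[(u-c["cx"])/f*z,(v-c["cy"])/f*z,z]
    return (P-c["t"])@c["R"], u,v
def proj(name,X):
    c=env.get_calibration(name);f=240/np.tan(np.radians(c["vfov"]/2))
    q=np.atleast_2d(X)@c["R"].T+c["t"];return q[:,:2]/q[:,2:]*f+[c["cx"],c["cy"]]
def carton(near=None,cams=("top","scene"),save=None):
    """yellow points with height near 60 -> minAreaRect"""
    for n in cams:
        p,d=env.capture(n)
        if save: cv2.imwrite(f"pics/{n}{save}.png",p[:,:,::-1])
        hsv=cv2.cvtColor(p,cv2.COLOR_RGB2HSV)
        W,u,v=world(n,d,np.ones(d.shape,bool))
        ok=(abs(W[:,2]-60)<9)&(np.hypot(*(W[:,:2]-near).T)<95)
        im=np.zeros(d.shape,np.uint8);im[v[ok],u[ok]]=1
        k,lab,st,_=cv2.connectedComponentsWithStats(im)
        b=1+np.argmax(st[1:,4]);sel=ok&(lab[v,u]==b)
        Q=W[sel];r=cv2.minAreaRect(Q[:,:2].astype(np.float32))
        pts=cv2.boxPoints(r); e=[pts[1]-pts[0],pts[2]-pts[1]]
        L=max(e,key=np.linalg.norm);a=np.degrees(np.arctan2(L[1],L[0]))%180
        print(n,"c",np.round(r[0],1),"size",np.round(r[1],1),"long axis deg",round(a,1),"z",round(np.median(Q[:,2]),1),"med",np.round(Q.mean(0)[:2],1))
        print("  corners",np.round(pts).tolist())
E
python3 - <<'E'
from h import *
for n in("top","scene"):
    p,d=env.capture(n)
    for t in("carton","fence","small_carton","jar"):
        for r in env.masks_of(t,n)[:4]:
            W,u,v=world(n,d,r["pixels"]); 
            zt=np.percentile(W[:,2],90); Q=W[abs(W[:,2]-zt)<6]
            rr=cv2.minAreaRect(Q[:,:2].astype(np.float32))
            print(n,t,round(r["p"],2),np.round(r["extent"]),"ztop",round(zt),"rect",np.round(rr[0]),np.round(rr[1]),round(rr[2],1))
    # fence: points by height 45 in region of mask
    W,u,v=world(n,d,np.ones(d.shape,bool))
    hsv=cv2.cvtColor(p,cv2.COLOR_RGB2HSV)[v,u]
    red=((hsv[:,0]<8)|(hsv[:,0]>172))&(hsv[:,1]>150)&(hsv[:,2]>80)&(W[:,2]>5)&(W[:,2]<60)&(W[:,0]>500)&(W[:,0]<800)
    R=W[red]
    for lo,hi in((5,40),(40,55)):
        q=R[(R[:,2]>lo)&(R[:,2]<hi)]
        q=q[(abs(q[:,1]-np.median(q[:,1]))<60)] if len(q) else q
        if len(q): print(" red",lo,len(q),np.round(np.median(q,0)),np.round(q.min(0)),np.round(q.max(0)))
E
```

```text
top carton 0.96 [286. 208.  61.  59.] ztop 64 rect [507.  31.] [149.  91.] 45.6
top carton 0.55 [352. 276.  56.  55.] ztop 65 rect [ 317. -153.] [ 90. 151.] 63.2
top carton 0.38 [442. 292.  34.  33.] ztop 38 rect [ 320. -376.] [85. 86.] 54.8
top fence 0.83 [260. 165. 108.  29.] ztop 64 rect [684.  30.] [58. 79.] 0.3
top small_carton 0.89 [210. 177.  31.  35.] ztop 59 rect [631. 284.] [71. 61.] 70.6
top small_carton 0.52 [262. 161. 106.  35.] ztop 64 rect [684.  30.] [58. 79.] 0.3
top jar 0.84 [398. 204.  23.  21.] ztop 74 rect [ 576. -238.] [46. 46.] 69.1
 red 5 8 [653.  15.  36.] [649.   6.  34.] [658.  55.  40.]
 red 40 74 [650.  32.  46.] [643.   6.  40.] [659.  55.  55.]
scene carton 0.8 [293. 212.  69.  54.] ztop 64 rect [511.  31.] [152.  94.] 45.3
scene carton 0.59 [190. 223.  60.  67.] ztop 64 rect [ 320. -153.] [ 91. 154.] 63.3
scene fence 0.58 [341. 221.  84. 109.] ztop 66 rect [688.  29.] [82. 56.] 86.9
scene small_carton 0.92 [402. 177.  34.  38.] ztop 58 rect [635. 283.] [73. 62.] 72.8
scene small_carton 0.22 [276. 319.  26.  37.] ztop 73 rect [ 580. -239.] [46. 50.] 34.1
scene jar 0.77 [276. 320.  28.  35.] ztop 73 rect [ 580. -241.] [48. 46.] 4.0
 red 40 60 [653.  29.  49.] [649.   5.  45.] [658.  56.  53.]
```

Run:
```python
from h import *
for n in("top","scene"):
    p,d=env.capture(n)
    W,u,v=world(n,d,np.ones(d.shape,bool))
    s=(W[:,2]>38)&(W[:,2]<56)&(W[:,0]>615)&(W[:,0]<690)&(W[:,1]>-160)&(W[:,1]<225)
    Q=W[s]
    for lo in range(-140,220,30):
        q=Q[(Q[:,1]>=lo)&(Q[:,1]<lo+30)]
        if len(q): print(n,lo,len(q),"x min/med/max",np.round([q[:,0].min(),np.median(q[:,0]),q[:,0].max()],1),"y",np.round([q[:,1].min(),q[:,1].max()],0))
carton([507,31],save="1")
```

```text
top -140 14 x min/med/max [635.6 641.4 647.1] y [-118. -110.]
top -110 53 x min/med/max [636.1 643.1 682.9] y [-110.  -81.]
top -80 47 x min/med/max [637.7 644.4 670.5] y [-79. -50.]
top -50 48 x min/med/max [639.5 645.4 652.4] y [-48. -22.]
top -20 60 x min/med/max [640.4 648.9 688.4] y [-19.   9.]
top 10 64 x min/med/max [642.2 650.9 676.5] y [12. 38.]
top 40 73 x min/med/max [643.5 652.5 687.6] y [40. 69.]
top 70 46 x min/med/max [646.  651.5 659. ] y [ 71. 100.]
top 100 44 x min/med/max [646.7 654.6 661. ] y [100. 128.]
top 130 52 x min/med/max [648.5 656.2 675.4] y [131. 159.]
top 160 30 x min/med/max [651.  656.8 665.2] y [161. 179.]
scene -140 28 x min/med/max [640.2 646.  651.2] y [-120. -110.]
scene -110 76 x min/med/max [639.4 647.6 672.7] y [-109.  -80.]
scene -80 74 x min/med/max [641.9 649.8 673.6] y [-80. -50.]
scene -50 67 x min/med/max [643.5 651.1 656.4] y [-49. -20.]
scene -20 110 x min/med/max [645.4 656.6 689.8] y [-20.   9.]
scene 10 50 x min/med/max [645.6 651.6 657.3] y [11. 40.]
scene 40 41 x min/med/max [647.  652.9 658.3] y [40. 69.]
scene 70 50 x min/med/max [650.2 656.1 663. ] y [71. 99.]
scene 100 58 x min/med/max [651.8 659.  664.5] y [100. 129.]
scene 130 56 x min/med/max [653.6 661.  668.4] y [131. 160.]
scene 160 37 x min/med/max [654.4 662.3 667.5] y [161. 181.]
top c [508.2  31.4] size [150.3  91.9] long axis deg 46.0 z 59.5 med [507.4  31.4]
  corners [[423.0, 9.0], [489.0, -55.0], [593.0, 54.0], [527.0, 117.0]]
scene c [510.5  31.6] size [151.3  96.1] long axis deg 46.1 z 61.8 med [512.8  27.3]
  corners [[423.0, 10.0], [493.0, -56.0], [598.0, 53.0], [528.0, 119.0]]
```

```bash
python3 -m jog '[{"travel":[38,-33,0],"roll":0,"hand":0},{"travel":[38,-33,0],"roll":0,"hand":0},{"travel":[38,-33,0],"roll":0,"hand":0},{"travel":[38,-33,0],"roll":0,"hand":0},{"travel":[38,-33,0],"roll":0,"hand":0},{"travel":[38,-33,0],"roll":0,"hand":0},{"travel":[38,-33,0],"roll":0,"hand":0},{"travel":[38,-33,0],"roll":0,"hand":0}]' 30
```

```text
time: 1.8
eef_pos: [400.7, -169.1, 245.6]
orientation: [[0.924, 0.384, 0.001], [0.384, -0.924, -0.001], [0.001, 0.001, -1.0]]
force: [0.3, -0.2, -0.1]
opening: 0.1
```

```bash
python3 -m jog '[{"travel":[38,-33,0],"roll":0,"hand":0},{"travel":[38,-33,0],"roll":0,"hand":0},{"travel":[0,0,10],"roll":-10,"hand":0},{"travel":[0,0,10],"roll":-10,"hand":0},{"travel":[0,0,10],"roll":-10,"hand":0},{"travel":[0,0,10],"roll":-10,"hand":0},{"travel":[0,0,10],"roll":-10,"hand":0},{"travel":[0,0,10],"roll":-10,"hand":0}]'
```

```text
time: 2.8
eef_pos: [445.0, -80.5, 185.1]
orientation: [[0.124, 0.992, 0.0], [0.992, -0.124, -0.0], [-0.0, 0.0, -1.0]]
force: [0.4, 0.1, 0.2]
opening: 0.2
```

```bash
python3 -m jog '[{"travel":[0,0,10],"roll":-10,"hand":0},{"travel":[0,0,10],"roll":-10,"hand":0},{"travel":[0,0,10],"roll":-10,"hand":0},{"travel":[0,0,10],"roll":-10,"hand":0},{"travel":[0,0,10],"roll":-10,"hand":0},{"travel":[0,0,0],"roll":-3,"hand":0},{"travel":[0,0,0],"roll":0,"hand":0}]'
```

```text
time: 3.68
eef_pos: [445.0, -80.5, 135.3]
orientation: [[-0.714, 0.701, 0.0], [0.701, 0.714, -0.0], [-0.0, 0.0, -1.0]]
force: [-0.7, 0.3, -0.2]
opening: 0.1
```

```bash
python3 -m jog '[{"travel":[0,0,40],"roll":0,"hand":0},{"travel":[0,0,40],"roll":0,"hand":0},{"travel":[0,0,25],"roll":0,"hand":0},{"travel":[0,10,0],"roll":0,"hand":0},{"travel":[0,7,0],"roll":0,"hand":0},{"travel":[0,5,0],"roll":0,"hand":0},{"travel":[0,4,0],"roll":0,"hand":0}]'; python3 -m jog '[{"travel":[0,4,0],"roll":0,"hand":0},{"travel":[0,4,0],"roll":0,"hand":0},{"travel":[0,4,0],"roll":0,"hand":0},{"travel":[0,4,0],"roll":0,"hand":0}]'
```

```text
time: 4.55
eef_pos: [464.1, -61.7, 31.2]
orientation: [[-0.714, 0.7, 0.002], [0.7, 0.714, -0.001], [-0.002, 0.001, -1.0]]
force: [-0.1, -0.6, -0.3]
opening: 0.1
time: 5.05
eef_pos: [473.9, -51.9, 31.0]
orientation: [[-0.715, 0.699, -0.001], [0.699, 0.715, -0.003], [-0.002, -0.003, -1.0]]
force: [-3.7, -6.6, 6.9]
opening: 0.0
```

Run:
```python
from h import *
carton([510,35],save="2",cams=("scene",))
```

```text
scene c [516.3  41.9] size [151.5  95. ] long axis deg 48.2 z 61.7 med [530.5  48.4]
  corners [[430.0, 17.0], [501.0, -46.0], [602.0, 67.0], [531.0, 130.0]]
```

View pics/scene2.png

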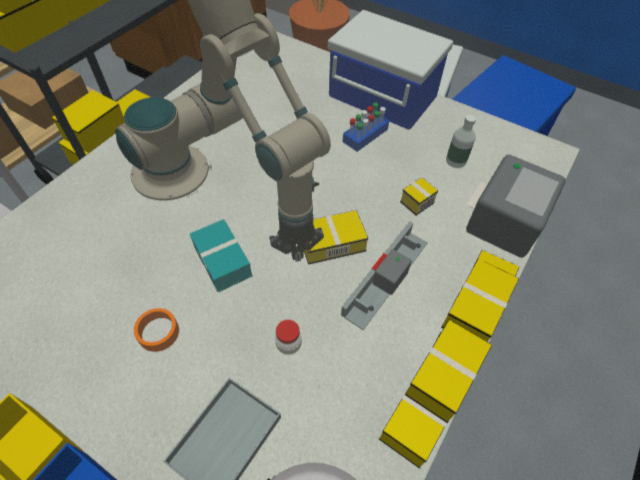

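```bash
python3 -m jog '[{"travel":[0,4,0],"roll":0,"hand":0},{"travel":[0,4,0],"roll":0,"hand":0},{"travel":[0,-10,0],"roll":0,"hand":0},{"travel":[0,-20,0],"roll":0,"hand":0},{"travel":[0,-10,-40],"roll":0,"hand":0},{"travel":[0,0,-60],"roll":0,"hand":0}]'
python3 - <<'E'
from h import *
carton([518,43],save="3")
E
```

```text
time: 5.85
eef_pos: [449.3, -73.3, 129.8]
orientation: [[-0.713, 0.701, -0.005], [0.701, 0.713, 0.002], [0.005, -0.002, -1.0]]
force: [1.2, -0.7, -0.8]
opening: 0.5
top c [516.7  48. ] size [150.9  91.5] long axis deg 50.6 z 59.6 med [517.   51.9]
  corners [[434.0, 19.0], [504.0, -39.0], [600.0, 77.0], [529.0, 135.0]]
scene c [519.9  48.3] size [153.4  95. ] long axis deg 51.2 z 61.7 med [521.6  43.9]
  corners [[435.0, 18.0], [509.0, -41.0], [605.0, 78.0], [531.0, 138.0]]
```

```bash
python3 -m jog '[{"travel":[36,21,0],"roll":0,"hand":0},{"travel":[36,21,0],"roll":0,"hand":0},{"travel":[36,21,0],"roll":0,"hand":0},{"travel":[0,0,0],"roll":0,"hand":0},{"travel":[0,0,50],"roll":0,"hand":0},{"travel":[0,0,50],"roll":0,"hand":0},{"travel":[-6,0,0],"roll":0,"hand":0},{"travel":[-6,0,0],"roll":0,"hand":0}]'; python3 -m jog '[{"travel":[-5,0,0],"roll":0,"hand":0},{"travel":[-4,1,0],"roll":0,"hand":0},{"travel":[-4,1,0],"roll":0,"hand":0},{"travel":[-4,1,0],"roll":0,"hand":0},{"travel":[-4,1,0],"roll":0,"hand":0},{"travel":[-4,1,0],"roll":0,"hand":0}]';  python3 - <<'E'
from h import *
carton([520,45],save="4")
E
```

```text
time: 6.95
eef_pos: [429.0, 37.9, 31.2]
orientation: [[-0.714, 0.701, 0.002], [0.701, 0.714, -0.0], [-0.002, 0.001, -1.0]]
force: [0.7, 0.7, 0.8]
opening: 0.2
time: 7.7
eef_pos: [448.2, 24.8, 30.1]
orientation: [[-0.714, 0.7, -0.002], [0.7, 0.714, -0.0], [0.001, -0.001, -1.0]]
force: [-4.5, -0.0, 1.3]
opening: -0.2
top c [534.9  57.2] size [120.9  90.8] long axis deg 59.4 z 59.6 med [560.3  68.2]
  corners [[465.0, 28.0], [543.0, -18.0], [605.0, 86.0], [527.0, 132.0]]
scene c [518.6  44.2] size [163.9 116.7] long axis deg 59.1 z 61.8 med [530.1  38.5]
  corners [[426.0, 4.0], [527.0, -56.0], [611.0, 85.0], [511.0, 145.0]]
```

```bash
python3 -m jog '[{"travel":[-3.6,1.6,0],"roll":0,"hand":0},{"travel":[-3.6,1.6,0],"roll":0,"hand":0},{"travel":[-3.6,1.6,0],"roll":0,"hand":0},{"travel":[-3.6,1.6,0],"roll":0,"hand":0},{"travel":[-3.6,1.6,0],"roll":0,"hand":0},{"travel":[-3.6,1.6,0],"roll":0,"hand":0}]';  python3 - <<'E'
from h import *
carton([530,44],save="5")
E
```

```text
time: 8.55
eef_pos: [471.1, 16.5, 30.2]
orientation: [[-0.714, 0.7, -0.0], [0.7, 0.714, -0.0], [0.0, -0.0, -1.0]]
force: [-5.4, -0.4, 0.3]
opening: 0.2
top c [550.   56.3] size [116.7  91.2] long axis deg 68.8 z 59.4 med [572.6  78.9]
  corners [[486.0, 18.0], [571.0, -15.0], [614.0, 94.0], [529.0, 127.0]]
scene c [535.8  42.8] size [157.7 116.9] long axis deg 68.9 z 61.8 med [546.7  34.9]
  corners [[453.0, -10.0], [562.0, -52.0], [619.0, 95.0], [510.0, 137.0]]
```

```bash
python3 -m jog '[{"travel":[25,-11,0],"roll":0,"hand":0},{"travel":[25,-11,0],"roll":0,"hand":0},{"travel":[0,0,0],"roll":-10.4,"hand":1},{"travel":[0,0,0],"roll":-10.4,"hand":1},{"travel":[0,0,0],"roll":-10.4,"hand":1},{"travel":[0,0,0],"roll":-10.4,"hand":1},{"travel":[0,0,5],"roll":0,"hand":1},{"travel":[0,0,0],"roll":0,"hand":1}]';  python3 - <<'E'
from h import *
carton([544,41],save="6")
E
```

```text
time: 9.65
eef_pos: [420.8, 35.9, 25.1]
orientation: [[-0.999, 0.052, 0.002], [0.052, 0.999, -0.0], [-0.002, -0.0, -1.0]]
force: [-0.8, 1.5, 0.4]
opening: 85.3
top c [544.9  40.2] size [150.6  91.6] long axis deg 69.2 z 59.7 med [549.9  43.8]
  corners [[475.0, -14.0], [561.0, -46.0], [614.0, 94.0], [529.0, 127.0]]
scene c [547.2  40.3] size [153.3  93.9] long axis deg 68.9 z 61.7 med [549.1  35.9]
  corners [[476.0, -14.0], [563.0, -48.0], [619.0, 95.0], [531.0, 129.0]]
```

View pics/top6.png

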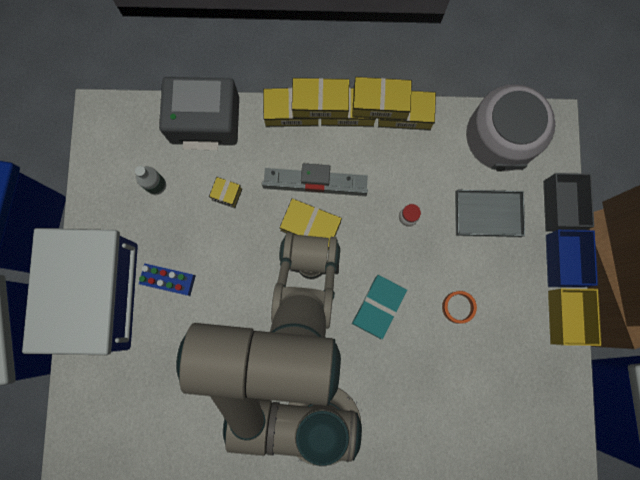

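```bash
python3 -m jog '[{"travel":[-12,6,0],"roll":0,"hand":1},{"travel":[-12,0,0],"roll":0,"hand":1},{"travel":[-8,0,0],"roll":0,"hand":1},{"travel":[-5,0,0],"roll":0,"hand":1},{"travel":[-4,0,0],"roll":0,"hand":1},{"travel":[-4,0,0],"roll":0,"hand":1},{"travel":[-4,0,0],"roll":0,"hand":1},{"travel":[-4,0,0],"roll":0,"hand":1}]'; python3 -m jog '[{"travel":[-4,0,0],"roll":0,"hand":1},{"travel":[-4,0,0],"roll":0,"hand":1},{"travel":[-4,0,0],"roll":0,"hand":1},{"travel":[-4,0,0],"roll":0,"hand":1},{"travel":[-4,0,0],"roll":0,"hand":1},{"travel":[-4,0,0],"roll":0,"hand":1}]'
python3 - <<'E'
from h import *
carton([552,40],save="7")
E
```

```text
time: 10.75
eef_pos: [471.3, 39.3, 25.0]
orientation: [[-0.999, 0.05, -0.004], [0.05, 0.999, 0.0], [0.004, -0.0, -1.0]]
force: [-6.2, -0.9, 3.9]
opening: 85.6
time: 11.5
eef_pos: [497.3, 38.0, 25.3]
orientation: [[-0.999, 0.049, -0.0], [0.049, 0.999, -0.0], [0.0, -0.0, -1.0]]
force: [-4.0, -1.1, 0.2]
opening: 85.3
top c [607.9  77.4] size [64.9 10.2] long axis deg 82.3 z 60.0 med [610.1  80.6]
  corners [[599.0, 46.0], [609.0, 45.0], [617.0, 109.0], [607.0, 110.0]]
scene c [562.3  45.1] size [154.3  96.5] long axis deg 79.1 z 61.8 med [564.8  39.4]
  corners [[500.0, -22.0], [595.0, -40.0], [624.0, 112.0], [529.0, 130.0]]
```

```bash
python3 -m jog '[{"travel":[-4,-2,0],"roll":0,"hand":1},{"travel":[-4,-2,0],"roll":0,"hand":1},{"travel":[-4,-2,0],"roll":0,"hand":1},{"travel":[-4,-2,0],"roll":0,"hand":1}]'
python3 - <<'E'
from h import *
carton([570,40],save="8",cams=("scene",))
E
```

```text
time: 12.1
eef_pos: [512.6, 29.4, 25.3]
orientation: [[-0.999, 0.049, -0.001], [0.049, 0.999, 0.0], [0.001, 0.0, -1.0]]
force: [-6.0, 3.0, 4.0]
opening: 85.5
scene c [564.7  43.8] size [154.8 103. ] long axis deg 87.4 z 61.8 med [571.1  37.9]
  corners [[510.0, -31.0], [613.0, -36.0], [620.0, 119.0], [517.0, 124.0]]
```

View pics/scene8.png

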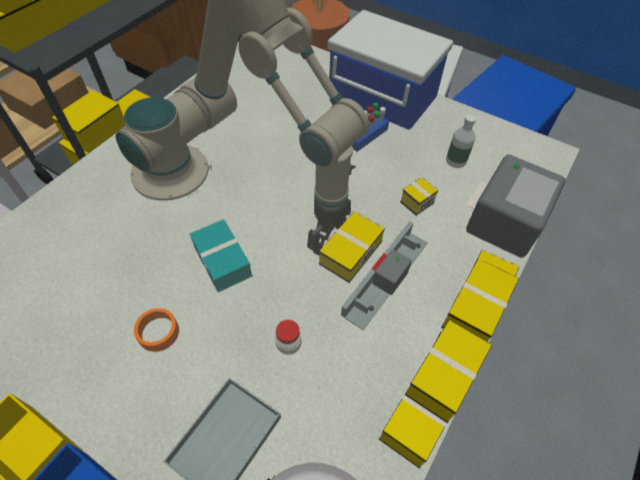

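```bash
python3 -m jog '[{"travel":[-3.5,-1.6,0],"roll":0,"hand":1},{"travel":[-3.5,-1.6,0],"roll":0,"hand":1},{"travel":[-3.5,-1.6,0],"roll":0,"hand":1},{"travel":[-3.5,-1.6,0],"roll":0,"hand":1},{"travel":[10,0,0],"roll":0,"hand":1},{"travel":[40,0,0],"roll":0,"hand":1},{"travel":[40,0,0],"roll":0,"hand":1},{"travel":[0,0,0],"roll":0,"hand":1}]'
python3 - <<'E'
from h import *
carton([585,40],save="9")
E
```

```text
time: 13.15
eef_pos: [432.9, 26.9, 25.2]
orientation: [[-0.999, 0.049, -0.002], [0.049, 0.999, -0.0], [0.002, -0.0, -1.0]]
force: [0.1, -0.5, -0.6]
opening: 85.6
top c [579.9  36.7] size [150.3  92.4] long axis deg 87.3 z 59.6 med [578.8  36.9]
  corners [[530.0, -36.0], [623.0, -40.0], [630.0, 110.0], [537.0, 114.0]]
scene c [582.8  37.1] size [155.1  92.1] long axis deg 87.6 z 61.8 med [584.4  31.8]
  corners [[534.0, -38.0], [626.0, -42.0], [632.0, 113.0], [540.0, 116.0]]
```

```bash
python3 -m jog '[{"travel":[-22,7,0],"roll":0,"hand":1},{"travel":[-25,7,0],"roll":0,"hand":1},{"travel":[-22,0,0],"roll":0,"hand":1},{"travel":[-10,0,0],"roll":0,"hand":1},{"travel":[-4,0,0],"roll":0,"hand":1},{"travel":[-3.5,0,0],"roll":0,"hand":1},{"travel":[-3.5,-1,0],"roll":0,"hand":1},{"travel":[-3.5,-1.6,0],"roll":0,"hand":1}]'; python3 -m jog '[{"travel":[-3.5,-1.6,0],"roll":0,"hand":1},{"travel":[-3,-1.4,0],"roll":0,"hand":1},{"travel":[-3,-1.4,0],"roll":0,"hand":1}]'
```

```text
time: 14.25
eef_pos: [526.9, 34.2, 24.8]
orientation: [[-0.999, 0.049, -0.007], [0.049, 0.999, 0.001], [0.007, 0.001, -1.0]]
force: [-5.5, 4.0, 2.7]
opening: 85.6
time: 14.62
eef_pos: [536.0, 29.5, 24.8]
orientation: [[-0.999, 0.049, -0.007], [0.049, 0.999, 0.001], [0.007, 0.001, -1.0]]
force: [-4.5, 3.5, 2.9]
opening: 85.4
```

```bash
for i in 1; do python3 -m jog '[{"travel":[-2,-0.5,0],"roll":0,"hand":1},{"travel":[-2,0,0],"roll":0,"hand":1}]'; python3 -m jog '[{"travel":[-2,0,0],"roll":0,"hand":1}]'; done
python3 - <<'E'
from h import *
carton([598,36],save="10",cams=("scene",))
E
```

```text
time: 14.88
eef_pos: [539.3, 28.5, 24.7]
orientation: [[-0.999, 0.049, -0.008], [0.049, 0.999, 0.001], [0.008, 0.0, -1.0]]
force: [-6.6, 2.0, 4.4]
opening: 85.6
time: 15.0
eef_pos: [541.3, 28.2, 24.7]
orientation: [[-0.999, 0.049, -0.008], [0.049, 0.999, 0.001], [0.008, 0.0, -1.0]]
force: [-6.1, 0.0, 3.2]
opening: 85.1
scene c [593.3  31.1] size [154.1 101.7] long axis deg 87.0 z 61.8 med [599.2  25.5]
  corners [[538.0, -43.0], [640.0, -49.0], [648.0, 105.0], [547.0, 111.0]]
```

```bash
python3 -m jog '[{"travel":[-1.5,0,0],"roll":0,"hand":1}]';python3 -m jog '[{"travel":[-1.5,0,0],"roll":0,"hand":1}]'
```

```text
time: 15.18
eef_pos: [542.7, 28.1, 24.7]
orientation: [[-0.999, 0.049, -0.009], [0.049, 0.999, 0.001], [0.009, 0.0, -1.0]]
force: [-8.4, 0.2, 5.0]
opening: 85.4
time: 15.3
eef_pos: [544.3, 28.0, 24.7]
orientation: [[-0.999, 0.049, -0.008], [0.049, 0.999, 0.001], [0.008, 0.0, -1.0]]
force: [-7.4, -0.4, 3.1]
opening: 85.3
```

```bash
python3 -m jog '[{"travel":[-1.5,0,0],"roll":0,"hand":1}]' | grep -E 'eef|force';python3 -m jog '[{"travel":[-1.5,0,0],"roll":0,"hand":1}]'| grep -E 'eef|force'
python3 - <<'E'
from h import *
p,d=env.capture("scene");cv2.imwrite("pics/s11.png",cv2.resize(p[200:340,290:450,::-1],None,fx=4,fy=4))
E
```

```text
eef_pos: [544.8, 28.0, 24.7]
force: [-10.2, 1.5, 7.2]
eef_pos: [544.7, 28.0, 24.7]
force: [-13.7, 1.4, 10.1]
```

View pics/s11.png

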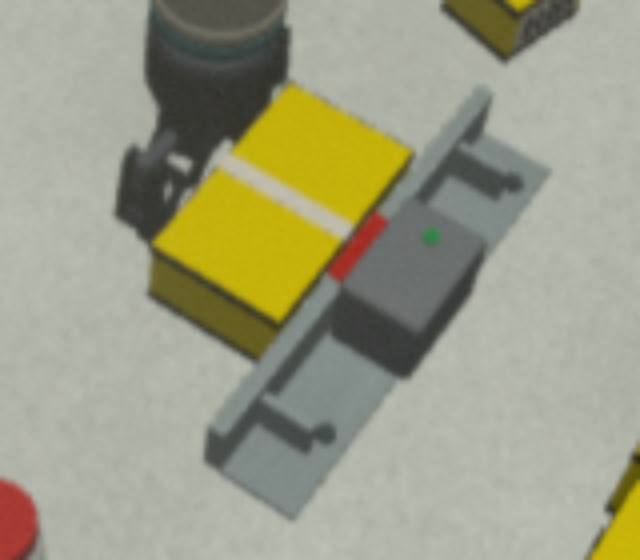

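The force rises (13.7 N) while the TCP has stopped, so the carton is on the fence. The picture shows it flat along the wall, with its white band beside the red strip at about (358,250). I'll press gently once more, retreat and check.

```bash
python3 -m jog '[{"travel":[-1.5,0,0],"roll":0,"hand":1},{"travel":[-1,0,0],"roll":0,"hand":1},{"travel":[0,0,0],"roll":0,"hand":1}]'; python3 -m jog '[{"travel":[6,0,0],"roll":0,"hand":1},{"travel":[20,0,0],"roll":0,"hand":1},{"travel":[40,0,0],"roll":0,"hand":1},{"travel":[40,0,0],"roll":0,"hand":1},{"travel":[40,0,-40],"roll":0,"hand":1},{"travel":[0,0,-40],"roll":0,"hand":1},{"travel":[0,0,0],"roll":0,"hand":1}]'
python3 - <<'E'
from h import *
carton([600,33],save="12")
for n in("top","scene"):
    im=cv2.imread(f"pics/{n}12.png")
    x,y=(240,150) if n=="top" else (290,200)
    cv2.imwrite(f"pics/{n}12z.png",cv2.resize(im[y:y+120,x:x+150],None,fx=5,fy=5,interpolation=cv2.INTER_CUBIC))
    p,d=env.capture(n)
    W,u,v=world(n,d,np.ones(d.shape,bool))
    hsv=cv2.cvtColor(p,cv2.COLOR_RGB2HSV)[v,u]
    red=((hsv[:,0]<8)|(hsv[:,0]>172))&(hsv[:,1]>120)&(hsv[:,2]>60)&(W[:,2]>35)&(W[:,0]>600)&(W[:,0]<700)&(abs(W[:,1]-30)<80)
    print("red y",W[red][:,1].min(),W[red][:,1].max(),W[red][:,0].min(),W[red][:,0].max())
E
```

```text
time: 15.98
eef_pos: [544.6, 28.0, 24.7]
orientation: [[-0.999, 0.049, -0.018], [0.049, 0.999, 0.001], [0.018, -0.0, -1.0]]
force: [-16.4, 1.0, 13.6]
opening: 85.4
time: 16.85
eef_pos: [410.8, 34.3, 108.2]
orientation: [[-0.999, 0.049, 0.009], [0.049, 0.999, -0.001], [-0.009, -0.001, -1.0]]
force: [-0.2, 0.5, -0.6]
opening: 84.7
top c [600.2  30. ] size [150.4  97.2] long axis deg 87.3 z 59.5 med [598.   29.7]
  corners [[548.0, -43.0], [645.0, -47.0], [652.0, 103.0], [555.0, 107.0]]
scene c [601.9  30.7] size [154.6  93.6] long axis deg 87.1 z 61.7 med [603.4  25.1]
  corners [[551.0, -44.0], [645.0, -49.0], [653.0, 106.0], [559.0, 110.0]]
red y 6.387042372207273 54.52390016730108 648.964602029478 658.6999499838452
red y 4.216424049832462 58.28697434589988 646.6975695247842 662.6038017289999
```

View pics/top12z.png

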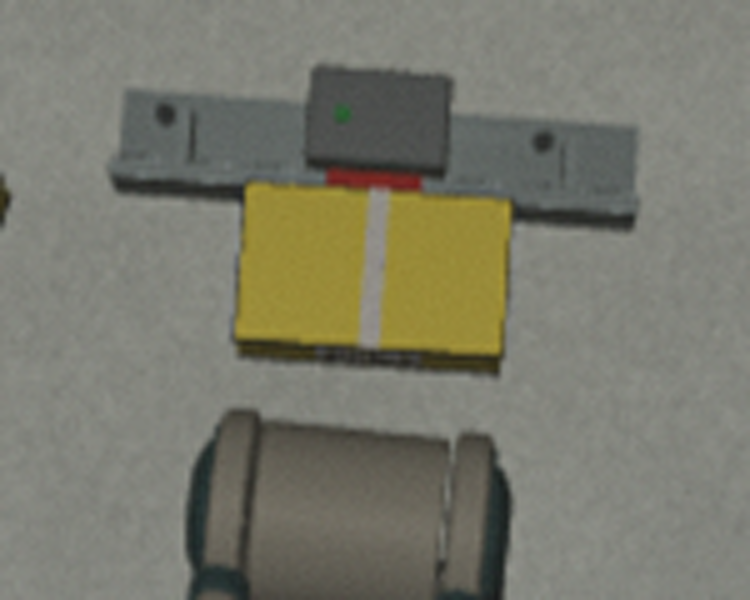

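View pics/scene12z.png

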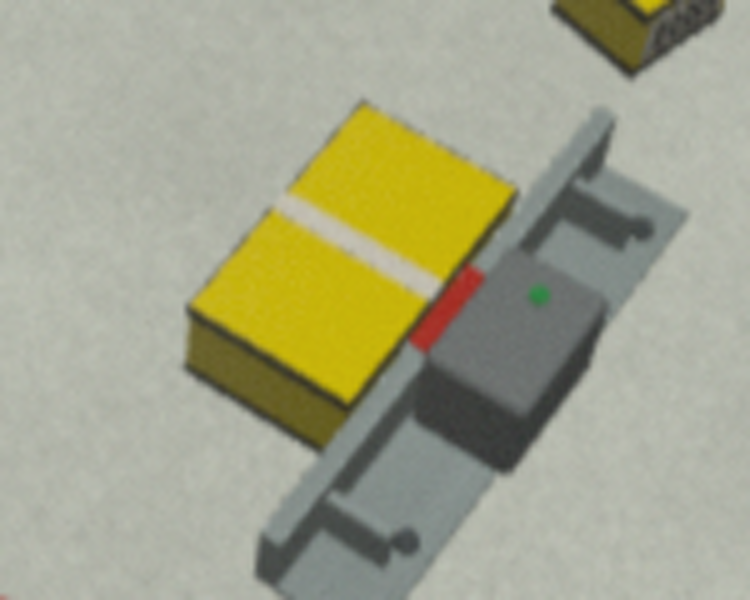

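Run:
```python
from h import *
print(env.observe()["force"]); print(env.close_job())
```

```text
[-0.43527452  0.0351104   0.73767667]
the job is handed in; nothing more can be done
None
```

The yellow carton now lies with a long side flush against the fence, covers the reader window and is centred on it to about 3 mm. I handed the job in at about 17 s of the 70 s allowed.

I turned it about 41° with shut-finger pushes on its near corners. I then slid it square onto the wall with the open fingers, holding about 16 N on the wrist at the end. Nothing was lifted or knocked.

**Last checks, after backing the gripper off and raising it:**
- **Angle:** the carton's long axis measures 87.1–87.3°, against about 87.1° for the fence.
- **Position:** its centre is at about (600, 30). The red strip marking the window is centred at y ≈ 30–31.
- **Contact:** the arm stopped moving forward while the push force kept rising, which shows the carton had reached the wall. Both cameras show no gap.
- **Disagreement:** the two cameras differ by about 2–4 mm in x, which is roughly the calibration error. Neither measures the carton's length or width quite exactly.
- **Other objects:** the arm never pushed on any of them and they looked unmoved in the pictures I viewed, but I did not re-measure their positions at the end.

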